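# Raise the belt speed by three clicks and set it

## Robot

A 6-joint arm with a two-finger parallel gripper is mounted at the origin on a cart in front of the work surface, level with it; the furniture and walls round the work are solid. World frame = base frame: x ahead of the robot, y to its left, z up, the work surface at z = 0. Lengths are in m, angles in degrees, forces in N, time in s.
With the tool pointing down it reaches from about 0.4 to 0.825 m from the base axis. Payload 7 kg.
Tool frame: the origin (TCP) lies midway between the tips of the shut fingers; the grasp point (between the pads) lies 19 mm behind it; z points along the fingers, y is the line along which they close (so a half turn about z gives the same grasp; the last joint's range is limited). The gripper opens to 88 mm and grips with 3 to 60 N. Pads are 19 mm wide; open, the fingers measure 130 mm over their backs; the gripper's body (78 mm by 193 mm) begins 47 mm behind the grasp point.
Start: joints at [81.824, 20.546, 0.682, 0, -70.136, -16.507], TCP at [0.282, 0.613, 0.227] pointing down, gripper open.
Joint ranges: [-176.03, 176.03], [-82.01, 121.73], [-58.28, 71.71], [-173.87, 95.51], [-174.79, -0.11], [-173.66, 173.66]. Speed limits (degrees/s): [136.94, 136.94, 172.46, 180, 180, 180].

## Interface

Orientations are given as [roll, pitch, yaw] about the fixed x, y, z axes, in that order (R = Rz(yaw) Ry(pitch) Rx(roll)).
In Python, from plant import r gives the robot as it stands.
- The arm moves only by the tool drive_tool, never from a script. Its argument "commands" is a list of rows, each an object of numbers: "hand": the closure, from 0 (fully open) to 1 (shut); "tx", "ty", "tz": the shift along the world's x, y, z scaled (see below); "turn": the turn about the world's z scaled (see below). A call has 1 to 10 rows; each row is the pose to reach, as a shift and turn from the pose commanded when the call began; what a row does not reach only later rows make up. The controller multiplies each number of a shift by 0.6 m and each number of a turn by 90 degrees. A row lasts 1/10 s, in which the tool goes at most 50 mm and 8.59 degrees, less where a joint would pass 70% of its speed; a pose out of reach is approached as far as the arm can. A call with a number of a shift or a turn outside -1 to 1 is refused whole. A call with a gripper value outside its range is refused whole. The fingers move at their own pace and stop on an object; "grip_force" is the grip in N (left out, the last holds). Time passes only in rows, so rows that repeat a pose let the fingers close. It gives the time, the measured TCP pose, the force, the opening and the grip force at its end, in the units of the state.
- r.get_state(): the state, without advancing time (a new reading comes with each control period).
- r.capture(name): name is "side" or "top"; returns a dict with "frame" (480x640x3 uint8, red, green, blue), "fx", "fy", "cx", "cy" (pixels), "world_from_camera" (4x4, takes a point from camera to world coordinates). Camera axes: x right, y down, z forward; pixel columns grow to the right and rows downward; lengths in m; the calibration is good to about 2 mm. A picture is of the moment at which its call begins. There is no depth.
- r.close_job(): hands the job in; it is judged then, once.
Trained networks look in the newest picture that a camera, given by its name, has taken for a name from the list of things; names that differ only in an ending like _2 or _b are one class to them, and where a whole thing is asked for, a point or a joint stands for the part that bears it (a point fixed in the world has none). Each returns a list of dicts, best first, with "score" (0 to 1); they miss things now and then, are a little off and sometimes report something else, mostly with a low value. They report only what shows in the picture. A call takes as long as a camera call.
- r.trace(label, camera): "pixels" (480x640 bool, what is visible of it) and "extent" ([left, top, right, bottom] in pixels, round what is visible of it).
The state is a dict: "time_s": time; "joints": joint angles; "qd": joint speeds; "joint_torque": joint torques, N m; "tcp_pos": TCP position; "eef_rot": TCP orientation; "contact_force": force on the tool from outside, world axes, zero at the start; "moment": the same for the moment, N m; "gripper_width": finger opening in m; "gripper_force": force on a finger pad.
Only numpy, scipy, OpenCV 4.12 (cv2) and the standard library are available. Lean on these libraries where they do the work, as an engineer would, in place of code of your own. Each camera call takes 0.05 s, during which the arm holds its last target. There are 200 camera calls.

## Task

Raise the grinder's belt speed by three steps: with a fingertip, push the pointer bar of the speed selector clockwise (seen from above) by exactly three clicks from where it stands now, never going on past the third click, and leave it resting in that click. Then press the round set button beside it fully down and let it come up again. Only push: do not pinch the selector bar, do not press the button early, and leave the loose tools round the box where they lie.

Things in the scene. Friction and masses are not known exactly. Their poses are not given: they have to be found in the camera images.
- speed_box: the speed control box, a grey case fixed to the bench, 152 (its x) x 237 (its y) x 90 mm high, with four small feet reaching 17 mm out past its short sides. Origin at the centre of its underside, z up. The selector stands on its top towards its -y end (right as the robot sees it), the set button towards its +y end.
- selector_axis (a point): point on the vertical turning axis, on top of the selector's round black skirt, 98 mm above the bench; box frame x 0, y -42 mm; has the box's axes. The skirt (104 mm diameter, 6 mm thick) turns too. Seven raised marks 60 mm from the axis: a round dot at position 0 (box's +y), then a stroke each 30 degrees clockwise via +x to -y.
- selector (a joint): rad, 0 with the bar along the box's +y, growing clockwise from above. Clicks every 0.5236 (30 deg), 0 to 3.1416, stops 0.05 beyond; starts at or near the second (0.5236). Leaving a position takes about 0.14 N m (3.5 N at 40 mm from the axis), falling to nothing half-way to the next; then it springs on to that one and rests within 0.04 rad.
- pointer_tip (a point): middle of the outer end face of the black finger bar, 50 mm from the turning axis, 112 mm above the bench. The bar is an upright fin 12 mm thick from the axis out to here, from the skirt (98 mm above the bench) up to 126 mm; a round hub of 28 mm diameter on the axis reaches 130 mm. selector_c2 is the half of its thickness that leads when turned clockwise, selector_c3 the trailing half (the one to push).
- set_button (a joint): travel of the set button in m, 0 up, 0.006 fully down; about 5 N holds it fully down, and a spring brings it up again
- set_button_top (a point): centre of the top of the round black set button, 32 mm diameter, 114 mm above the bench when up; at x 0, y +78 mm in the box's frame; pressed straight down. Up, it stands 10 mm proud of its round grey housing (48 mm diameter), fully down 4 mm.
- nut: loose steel hexagon nut, 24 x 27 x 13 mm, lying behind the box (away from the robot); not to be moved
- bolt: loose bolt, 48 mm tall, standing on its head on the bench to the left of the box, farther from the robot than the stone; not to be moved or tipped
- stone: loose dark dressing stone, 95 x 24 x 24 mm, lying to the left of the box, towards the robot; not to be moved

How it is judged:
By the outcome, as a careful person would: the job done as asked, in the order asked, and still so for the second after the job is handed in, with the robot touching nothing.
It also fails if it takes over 54 s, if anything falls off the work surface, if the arm or the gripper's body presses on something with over 40 N, if the wrist force passes 120 N, or if a joint passes its speed limit or range.

## Working session

There is one attempt and no reset: what is moved stays moved. The work goes in short steps, Python scripts to look and compute and a tool call to move; the robot and the scene stay as the last step left them, time stands still between calls to the robot, and variables do not carry over. Pictures are saved under pics/ and viewed, at most 10 in all, crops included, and the job is handed in when it is done.

Besides the shell and the picture viewer there is one more tool, called after "Call:" in YAML: its name, and indented under it one key for each argument. drive_tool: Moves the arm, as the interface text tells. Its arguments: {"type":"object","properties":{"commands":{"type":"array"},"grip_force":{"type":"number"}},"required":["commands"]}

```bash
mkdir -p pics
cat > h.py <<'E'
import numpy as np, cv2
from plant import r
def px2w(c,u,v,z):
    T=np.array(c["world_from_camera"]);d=T[:3,:3]@np.array([(u-c["cx"])/c["fx"],(v-c["cy"])/c["fy"],1.])
    return T[:3,3]+d*(z-T[2,3])/d[2]
def w2px(c,p):
    T=np.array(c["world_from_camera"]);q=T[:3,:3].T@(np.array(p)-T[:3,3])
    return np.array([c["fx"]*q[0]/q[2]+c["cx"],c["fy"]*q[1]/q[2]+c["cy"]])
def snap(n,f):
    c=r.capture(n);cv2.imwrite(f,c["frame"][:,:,::-1]);return c
E
python3 - <<'E'
from h import *
print(r.get_state())
for n in("top","side"):
    c=snap(n,f"pics/{n}0.png");print(n,np.round(c["world_from_camera"],3).tolist(),c["fx"])
    for l in("speed_box","selector","selector_c2","selector_c3","set_button","nut","bolt","stone"):
        for d in r.trace(l,n)[:2]:
            ys,xs=np.nonzero(d["pixels"]);print(l,round(d["score"],2),d["extent"],xs.mean().round(1),ys.mean().round(1))
E
```

```text
{'time_s': 0.0, 'joints': array([ 8.18246137e+01,  2.05900896e+01,  6.34119073e-01, -1.88741654e-02,
       -7.01374284e+01, -1.65081859e+01]), 'qd': array([ 0.02793963, -0.1385186 ,  0.06014542,  0.00503883,  0.05147893,
        0.14288498]), 'joint_torque': array([ 1.28298463e-03, -5.82720029e+01,  2.93057102e+01,  6.99721277e+00,
        6.89860142e-03, -1.52816228e-04]), 'tcp_pos': array([0.28169744, 0.61286582, 0.22564443]), 'eef_rot': array([ 1.79905409e+02, -9.53020847e-03, -2.46899916e+01]), 'contact_force': array([-0.52259975, -0.4833383 ,  0.00527072]), 'moment': array([-0.05872746, -0.03568632,  0.02125787]), 'gripper_force': 0.0, 'gripper_width': 0.0875965947528445}
top [[-0.009, -0.991, 0.13, 0.504], [-1.0, 0.007, -0.013, 0.192], [0.012, -0.13, -0.991, 0.941], [0.0, 0.0, 0.0, 1.0]] 443.2745912853153
speed_box 0.89 [292.2, 175.7, 438.3, 305.3] 363.3 241.0
selector 0.78 [357.0, 201.8, 409.3, 251.5] 382.8 226.4Traceback (most recent call last):
  File "<stdin>", line 6, in <module>
ValueError: it knows: bolt, nut, pointer_tip, selector, selector_axis, set_button, set_button_top, speed_box, stone
```

View pics/top0.png

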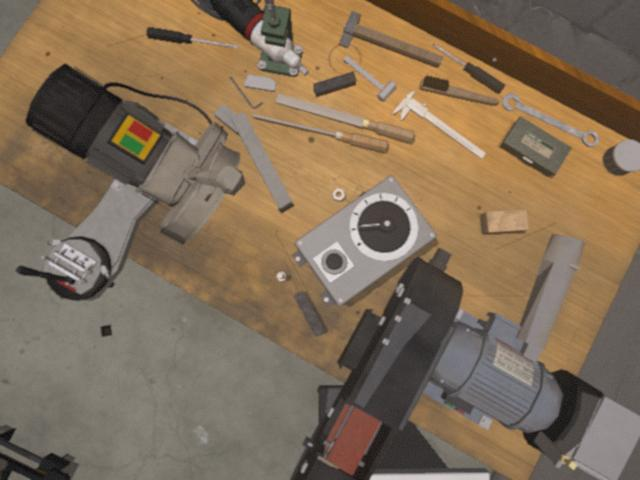

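Run:
```python
from h import *
for n in("top","side"):
    c=snap(n,f"pics/{n}0.png");print(n,np.round(c["world_from_camera"],3).tolist(),c["fx"])
    print("tcp",w2px(c,r.get_state()["tcp_pos"]),"base",w2px(c,[0,0,0]))
    for l in("speed_box","selector","pointer_tip","selector_axis","set_button","set_button_top","nut","bolt","stone"):
        for d in r.trace(l,n)[:2]:
            ys,xs=np.nonzero(d["pixels"]);z=dict(selector=.1,set_button=.114).get(l,.0)
            print(l,round(d["score"],2),d["extent"],xs.mean().round(1),ys.mean().round(1),px2w(c,xs.mean(),ys.mean(),z).round(3))
    f=c["frame"][:,:,::-1]
    k=f[150:330,260:460] if n=="top" else f
    cv2.imwrite(f"pics/{n}z.png",cv2.resize(k,None,fx=3.3 if n=="top" else 1.2,fy=3.3 if n=="top" else 1.2,interpolation=cv2.INTER_CUBIC))
```

```text
top [[-0.009, -0.991, 0.13, 0.504], [-1.0, 0.007, -0.013, 0.192], [0.012, -0.13, -0.991, 0.941], [0.0, 0.0, 0.0, 1.0]] 443.2745912853153
tcp [ 37.75965955 445.70148905] base [413.11096362 554.23781965]
speed_box 0.75 [297.9, 176.1, 438.2, 304.6] 363.6 240.8 [0.62  0.084 0.   ]
pointer_tip 0.7 [356.1, 202.6, 411.5, 253.0] 383.2 226.7 [0.651 0.041 0.   ]
pointer_tip 0.2 [324.0, 257.4, 339.6, 269.0] 333.0 260.5 [0.579 0.15  0.   ]
selector_axis 0.72 [292.9, 175.4, 437.3, 306.8] 363.0 240.9 [0.62  0.085 0.   ]
selector_axis 0.37 [323.9, 254.6, 338.7, 270.4] 333.2 260.9 [0.578 0.15  0.   ]
set_button_top 0.73 [325.7, 250.8, 341.9, 268.5] 333.3 260.8 [0.578 0.149 0.   ]
set_button_top 0.29 [356.2, 200.3, 410.4, 251.9] 383.2 226.7 [0.651 0.041 0.   ]
nut 0.41 [330.6, 189.2, 340.6, 200.8] 338.0 194.7 [0.721 0.137 0.   ]
stone 0.82 [293.9, 287.4, 325.1, 338.3] 308.8 312.8 [0.469 0.202 0.   ]
side [[-0.971, -0.109, 0.215, 0.427], [-0.24, 0.507, -0.828, 0.874], [-0.019, -0.855, -0.518, 0.524], [0.0, 0.0, 0.0, 1.0]] 573.8186099063365
tcp [659.8154616  471.41545761] base [708.31233196 270.3074396
[... 373 characters left out ...]
5 0.13  0.   ]
selector_axis 0.89 [250.7, 171.1, 393.7, 309.7] 322.0 239.5 [0.614 0.036 0.   ]
selector_axis 0.65 [237.0, 256.8, 255.2, 270.3] 244.4 260.8 [0.726 0.13  0.   ]
set_button 0.5 [321.1, 215.0, 342.7, 227.0] 333.5 221.1 [0.568 0.165 0.114]
set_button_top 0.75 [325.0, 216.4, 347.7, 228.6] 334.0 220.4 [ 0.607 -0.035  0.   ]
set_button_top 0.72 [328.6, 300.2, 337.4, 330.8] 333.9 314.6 [0.553 0.236 0.   ]
nut 0.79 [237.7, 259.1, 255.4, 269.1] 244.7 260.5 [0.725 0.129 0.   ]
bolt 0.69 [329.4, 296.5, 338.4, 331.4] 333.7 314.7 [0.553 0.236 0.   ]
stone 0.72 [360.2, 286.6, 430.7, 316.7] 394.1 301.4 [0.472 0.186 0.   ]
stone 0.39 [249.5, 170.2, 393.0, 312.9] 321.9 239.4 [0.615 0.036 0.   ]
```

View pics/topz.png

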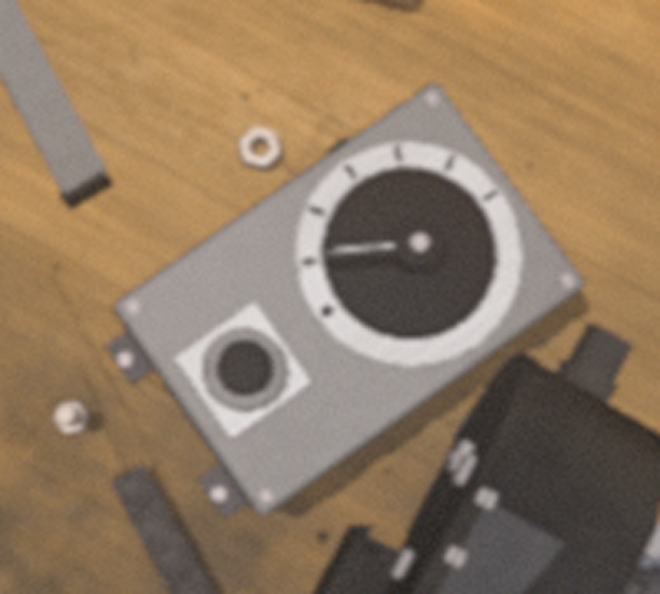

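View pics/sidez.png

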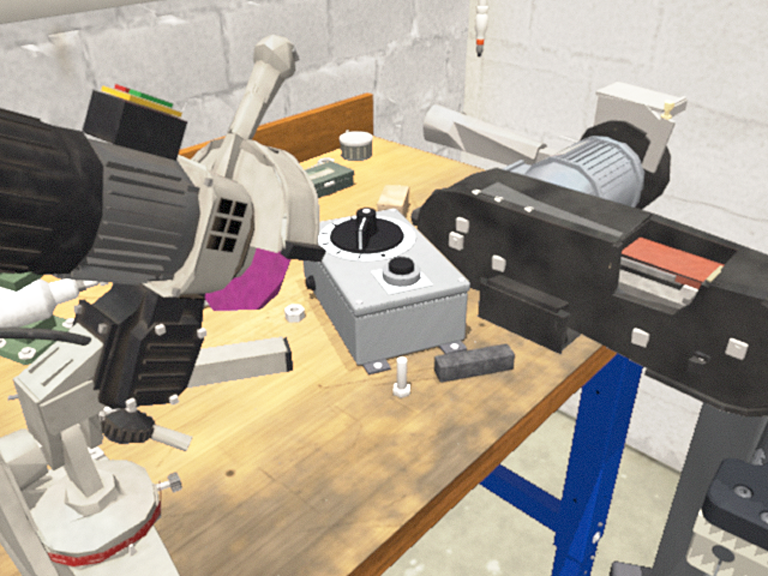

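Run:
```python
from h import *
from scipy.optimize import least_squares
T=r.capture("top");S=r.capture("side")
t=lambda u,v:np.array([u/3.3+260-.35,v/3.3+150-.35]); s=lambda u,v:np.array([u/1.2,v/1.2])
hx,hy=.076,.1185
O=[(T,t(435,85),None),(T,t(582,285),None),(T,t(265,513),None),(T,t(117,305),None)]
# order: top image corner up=(+x,-y?) decided by fit init
C=[(hx,-hy),(-hx,-hy),(-hx,hy),(hx,hy)]
P=[(T,o[1],(c[0],c[1],.09)) for o,c in zip(O,C)]
P+=[(T,t(420,241),(0,-.042,.13)),(T,t(245,367),(0,.078,.114)),(S,s(402,265),(0,.078,.114)),(S,s(366,210),(0,-.042,.13)),(T,t(327,311),(0,.018,.092)),
(S,s(468,287),(-hx,hy,.09))]
def W(p,b):
    c,q=np.cos(p[2]),np.sin(p[2]);return np.array([p[0]+c*b[0]-q*b[1],p[1]+q*b[0]+c*b[1],b[2]])
f=lambda p:np.concatenate([w2px(c,W(p,b))-m for c,m,b in P])
o=least_squares(f,[.62,.085,.5],loss='soft_l1')
p=o.x;print("box",p[:2],np.degrees(p[2]));print(f(p).reshape(-1,2).round(1).tolist())
for n,b in(("axis",(0,-.042,.098)),("btn",(0,.078,.114))):print(n,W(p,b).round(4))
# bar angle: pixels of white line on fin top z .126
for z in(.126,):
    a=px2w(T,*t(332,252),z)-W(p,(0,-.042,z)); b=px2w(T,*t(395,245),z)-W(p,(0,-.042,z))
    for v in(a,b,a-b):
        print("bar r",np.hypot(*v[:2]),"theta deg",(np.degrees(p[2])+90-np.degrees(np.arctan2(v[1],v[0]))))
def tri(a,b):
    A=[];B=[]
    g=lambda x:np.concatenate([w2px(T,x)-a,w2px(S,x)-b]);q=least_squares(g,[.5,0,.2]);return q.x.round(3),round(q.cost,1)
print("bolts",tri(t(465,452),s(463,225)),tri(t(458,472),s(456,244)),tri(t(403,563),s(498,262)),tri(t(487,497),s(504,198)))
k=T["frame"][200:480,290:620,::-1];cv2.imwrite("pics/sandT.png",cv2.resize(k,None,fx=2,fy=2,interpolation=2))
k2=S["frame"][110:400,330:640,::-1];cv2.imwrite("pics/sandS.png",cv2.resize(k2,None,fx=2,fy=2,interpolation=2))
```

```text
box [0.61343727 0.08968752] 34.59109424101758
[[0.4, -2.1], [2.1, -0.3], [-1.2, 1.5], [-1.9, -0.6], [-0.2, 0.3], [-0.3, -0.2], [-0.5, -3.6], [0.3, 0.2], [-0.3, -0.1], [3.0, -4.9]]
axis [0.6373 0.0551 0.098 ]
btn [0.5692 0.1539 0.114 ]
bar r 0.04902995707946754 theta deg 29.047351790614997
bar r 0.013102031685155911 theta deg 30.34757722351408
bar r 0.035932528846226414 theta deg 28.573287548796955
bolts (array([0.514, 0.028, 0.107]), np.float64(9.4)) (array([0.514, 0.028, 0.078]), np.float64(5.6)) (array([0.457, 0.061, 0.074]), np.float64(0.0)) (array([0.475, 0.025, 0.149]), np.float64(124.2))
```

View pics/sandT.png

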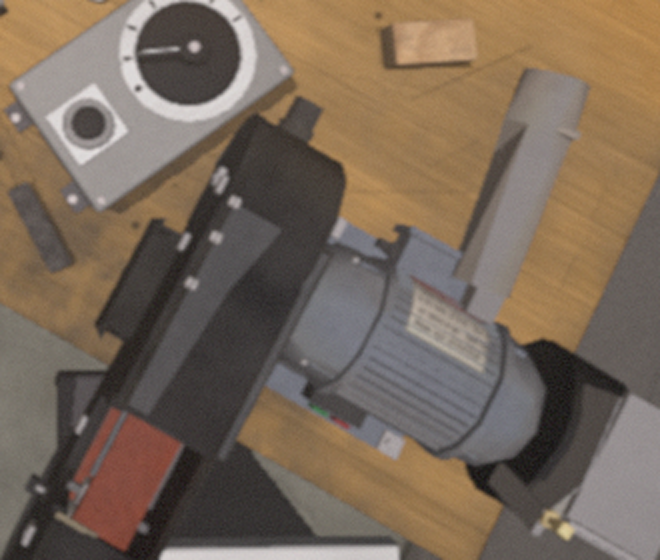

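View pics/sandS.png

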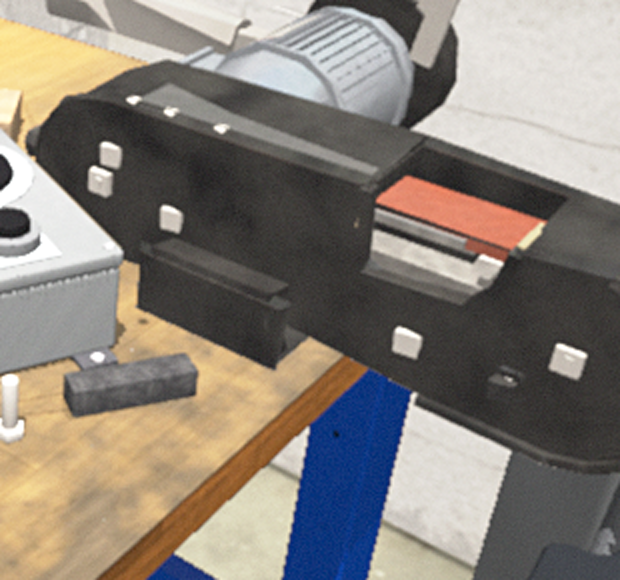

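Run:
```python
from h import *
from scipy.optimize import least_squares
T=r.capture("top");S=r.capture("side")
t=lambda u,v:np.array([u/3.3+260-.35,v/3.3+150-.35])
M=[(327,311),(308,261),(317,211),(350,173),(398,153),(449,162),(489,195)]
def W(p,k,z):
    a=p[2]+np.pi/2-k*np.pi/6;return np.array([p[0]+.06*np.cos(a),p[1]+.06*np.sin(a),z])
for z in(.09,.093):
    f=lambda p:np.concatenate([w2px(T,W(p,k,z))-t(*m) for k,m in enumerate(M)])
    o=least_squares(f,[.637,.055,.6]);p=o.x;print(z,p[:2].round(4),np.degrees(p[2]).round(2),f(p).round(1).tolist())
    ux=np.array([-np.sin(p[2]),np.cos(p[2])]);print("btn",p[:2]+.12*ux)
    v=px2w(T,*t(332,252),.126)[:2]-p[:2];print("bar",np.hypot(*v),np.degrees(p[2])+90-np.degrees(np.arctan2(v[1],v[0])))
a=lambda u,v:np.array([290+u/2,200+v/2]);b=lambda u,v:np.array([330+u/2,110+v/2])
def tri(A,B):
    q=least_squares(lambda x:np.concatenate([w2px(T,x)-A,w2px(S,x)-B]),[.5,0,.2]);return q.x.round(3),round(q.cost,1)
for A,B in(((235,201),(133,100)),((215,237),(170,112)),((190,284),(221,128)),((258,115),(100,92)),((258,115),(165,62)),((118,408),(372,190)),((182,440),(425,145)),((345,180),(165,62))):print(tri(a(*A),b(*B)))
for z in(.1,.15,.2):print(z,[px2w(T,*a(*q),z)[:2].round(3).tolist() for q in((258,115),(345,165),(302,97),(215,165))])
```

```text
0.09 [0.6375 0.0545] 34.9 [0.0, 0.0, 0.0, 0.3, -0.2, -0.1, -0.2, -0.5, -0.1, 0.2, 0.1, 0.1, 0.4, 0.0]
btn [0.56880356 0.15289436]
bar 0.049677351820192166 29.217442067601738
0.093 [0.6369 0.0549] 34.91 [-0.0, 0.2, -0.1, 0.4, -0.3, -0.1, -0.3, -0.6, -0.0, 0.1, 0.2, 0.0, 0.5, -0.0]
btn [0.56824152 0.15330797]
bar 0.04921009412302428 29.817972340347694
(array([0.495, 0.027, 0.157]), np.float64(0.0))
(array([0.464, 0.046, 0.157]), np.float64(0.1))
(array([0.425, 0.069, 0.158]), np.float64(0.2))
(array([ 0.546, -0.   ,  0.149]), np.float64(182.8))
(array([0.518, 0.005, 0.181]), np.float64(825.3))
(array([0.32 , 0.132, 0.15 ]), np.float64(0.2))
(array([0.289, 0.08 , 0.162]), np.float64(16.9))
(array([ 0.495, -0.074,  0.15 ]), np.float64(96.4))
0.1 [[0.575, -0.01], [0.527, -0.091], [0.592, -0.053], [0.528, 0.033]]
0.15 [[0.571, 0.002], [0.526, -0.074], [0.587, -0.038], [0.527, 0.042]]
0.2 [[0.567, 0.014], [0.524, -0.057], [0.582, -0.024], [0.525, 0.052]]
```

Call:
drive_tool:
  commands:
    - {"hand": 1,"tz": 0.08}
    - {"hand": 1,"tz": 0.167}
    - {"hand": 1,"tx": 0.28,"ty": -0.522,"tz": 0.167,"turn": 0.333}
    - {"hand": 1,"tx": 0.28,"ty": -0.522,"tz": 0.167,"turn": 0.333}
    - {"hand": 1,"tx": 0.28,"ty": -0.522,"tz": 0.167,"turn": 0.333}
    - {"hand": 1,"tx": 0.28,"ty": -0.522,"tz": 0.167,"turn": 0.333}
    - {"hand": 1,"tx": 0.28,"ty": -0.522,"tz": 0.167,"turn": 0.333}
    - {"hand": 1,"tx": 0.28,"ty": -0.522,"tz": 0.167,"turn": 0.333}
    - {"hand": 1,"tx": 0.28,"ty": -0.522,"tz": 0.167,"turn": 0.333}
    - {"hand": 1,"tx": 0.28,"ty": -0.522,"tz": 0.167,"turn": 0.333}
  grip_force: 10

```text
invalid input
```

Call:
drive_tool:
  commands:
    - {"hand": 1,"tx": 0,"ty": 0,"tz": 0.08,"turn": 0}
    - {"hand": 1,"tx": 0,"ty": 0,"tz": 0.167,"turn": 0}
    - {"hand": 1,"tx": 0.28,"ty": -0.522,"tz": 0.167,"turn": 0.333}
    - {"hand": 1,"tx": 0.28,"ty": -0.522,"tz": 0.167,"turn": 0.333}
    - {"hand": 1,"tx": 0.28,"ty": -0.522,"tz": 0.167,"turn": 0.333}
    - {"hand": 1,"tx": 0.28,"ty": -0.522,"tz": 0.167,"turn": 0.333}
    - {"hand": 1,"tx": 0.28,"ty": -0.522,"tz": 0.167,"turn": 0.333}
    - {"hand": 1,"tx": 0.28,"ty": -0.522,"tz": 0.167,"turn": 0.333}
    - {"hand": 1,"tx": 0.28,"ty": -0.522,"tz": 0.167,"turn": 0.333}
    - {"hand": 1,"tx": 0.28,"ty": -0.522,"tz": 0.167,"turn": 0.333}
  grip_force: 10

```text
time_s: 2.35
tcp_pos: [0.4514, 0.296, 0.3276]
eef_rot: [-180.0, -0.1, 5.1]
contact_force: [0.5, 0.9, 0.5]
gripper_width: 0.0134
gripper_force: 0.0
```

Call:
drive_tool:
  commands:
    - {"hand": 1,"tx": 0.26,"ty": -0.338,"tz": -0.1,"turn": 0}
    - {"hand": 1,"tx": 0.26,"ty": -0.338,"tz": -0.1,"turn": 0}
    - {"hand": 1,"tx": 0.26,"ty": -0.338,"tz": -0.1,"turn": 0}
    - {"hand": 1,"tx": 0.26,"ty": -0.338,"tz": -0.1,"turn": 0}
    - {"hand": 1,"tx": 0.26,"ty": -0.338,"tz": -0.1,"turn": 0}
    - {"hand": 1,"tx": 0.26,"ty": -0.338,"tz": -0.1,"turn": 0}
    - {"hand": 1,"tx": 0.26,"ty": -0.338,"tz": -0.21,"turn": 0}
    - {"hand": 1,"tx": 0.26,"ty": -0.338,"tz": -0.21,"turn": 0}
    - {"hand": 1,"tx": 0.26,"ty": -0.338,"tz": -0.21,"turn": 0}

```text
time_s: 3.25
tcp_pos: [0.6042, 0.097, 0.1977]
eef_rot: [179.9, 0.3, 5.3]
contact_force: [-1.0, -0.1, 0.5]
gripper_width: 0.0003
gripper_force: 0.0
```

Run:
```python
from h import *
s=r.get_state();print(s["tcp_pos"],s["eef_rot"],s["gripper_width"],s["contact_force"],s["moment"])
c=r.capture("side");print(w2px(c,s["tcp_pos"])-[200,90])
t=r.capture("top")
k=np.hstack([cv2.resize(c["frame"][90:290,200:400],(400,400),interpolation=2),cv2.resize(t["frame"][150:300,290:440],(400,400),interpolation=2)])
cv2.imwrite("pics/s1.png",k[:,:,::-1])
```

```text
[0.60420973 0.09695966 0.19770664] [179.92233047   0.30653813   5.25975572] 0.0002997543010706469 [-0.97178778 -0.06980398  0.48634269] [-0.04195203  0.0281851  -0.005502  ]
[119.29893639  57.1925713 ]
```

View pics/s1.png

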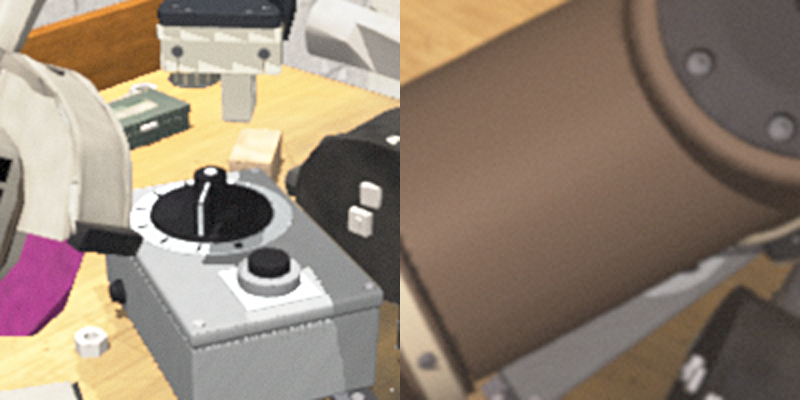

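Call:
drive_tool:
  commands:
    - {"hand": 1,"tx": 0,"ty": 0,"tz": -0.06,"turn": 0}
    - {"hand": 1,"tx": 0,"ty": 0,"tz": -0.11,"turn": 0}
    - {"hand": 1,"tx": 0,"ty": 0,"tz": -0.14,"turn": 0}
    - {"hand": 1,"tx": 0,"ty": 0,"tz": -0.15,"turn": 0}
    - {"hand": 1,"tx": 0,"ty": 0,"tz": -0.15,"turn": 0}
    - {"hand": 1,"tx": 0,"ty": 0,"tz": -0.15,"turn": 0}

```text
time_s: 3.95
tcp_pos: [0.6071, 0.0979, 0.1128]
eef_rot: [-180.0, -0.2, 5.3]
contact_force: [0.5, -0.3, -0.1]
gripper_width: 0.0003
gripper_force: 0.0
```

Run:
```python
from h import *
s=r.get_state();print(s["tcp_pos"],s["eef_rot"],s["contact_force"])
ax=np.array([.637,.055])
for th in(29.5,40,48,50,60,70,78,80,90,100,108,110):
    p=np.radians(124.9-th);q=ax+.045*np.array([np.cos(p),np.sin(p)])+.0155*np.array([-np.sin(p),np.cos(p)])
    print(th,q.round(4),"from(.606,.097) scaled",((q-[.606,.097])/.6).round(3),"turn",round((29.5-th)/90,3))
```

```text
[0.60711001 0.0979395  0.11275618] [-1.79966377e+02 -1.65424421e-01  5.32628170e+00] [ 0.46910599 -0.32940949 -0.08657192]
29.5 [0.6173 0.0983] from(.606,.097) scaled [0.019 0.002] turn 0.0
40 [0.6256 0.1012] from(.606,.097) scaled [0.033 0.007] turn -0.117
48 [0.6321 0.1023] from(.606,.097) scaled [0.044 0.009] turn -0.206
50 [0.6338 0.1025] from(.606,.097) scaled [0.046 0.009] turn -0.228
60 [0.6421 0.1023] from(.606,.097) scaled [0.06  0.009] turn -0.339
70 [0.6502 0.1007] from(.606,.097) scaled [0.074 0.006] turn -0.45
78 [0.6564 0.0984] from(.606,.097) scaled [0.084 0.002] turn -0.539
80 [0.6579 0.0977] from(.606,.097) scaled [0.087 0.001] turn -0.561
90 [0.665  0.0935] from(.606,.097) scaled [ 0.098 -0.006] turn -0.672
100 [0.6713 0.088 ] from(.606,.097) scaled [ 0.109 -0.015] turn -0.783
108 [0.6756 0.0829] from(.606,.097) scaled [ 0.116 -0.023] turn -0.872
110 [0.6765 0.0815] from(.606,.097) scaled [ 0.118 -0.026] turn -0.894
```

Call:
drive_tool:
  commands:
    - {"hand": 1,"tx": 0.006,"ty": 0.001,"tz": -0.007,"turn": 0}
    - {"hand": 1,"tx": 0.012,"ty": 0.001,"tz": -0.007,"turn": 0}
    - {"hand": 1,"tx": 0.019,"ty": 0.002,"tz": -0.007,"turn": 0}
    - {"hand": 1,"tx": 0.024,"ty": 0.004,"tz": -0.007,"turn": -0.045}
    - {"hand": 1,"tx": 0.029,"ty": 0.006,"tz": -0.007,"turn": -0.08}
    - {"hand": 1,"tx": 0.033,"ty": 0.007,"tz": -0.007,"turn": -0.117}
    - {"hand": 1,"tx": 0.037,"ty": 0.008,"tz": -0.007,"turn": -0.15}
    - {"hand": 1,"tx": 0.041,"ty": 0.009,"tz": -0.007,"turn": -0.18}
    - {"hand": 1,"tx": 0.044,"ty": 0.009,"tz": -0.007,"turn": -0.206}
    - {"hand": 1,"tx": 0.044,"ty": 0.009,"tz": -0.007,"turn": -0.206}

```text
time_s: 4.95
tcp_pos: [0.6329, 0.1027, 0.1066]
eef_rot: [-180.0, -0.0, -13.3]
contact_force: [-0.2, -0.1, -0.7]
gripper_width: 0.0005
gripper_force: 0.0
```

Run:
```python
from h import *
s=r.get_state();print(s["tcp_pos"],s["eef_rot"],s["contact_force"],s["moment"])
c=r.capture("side")
# predicted tip-top px for bar angles
for th in(30,45,60):
    p=np.radians(124.9-th);print(th,(w2px(c,[.637+.05*np.cos(p),.055+.05*np.sin(p),.126])-[260,140])*5)
cv2.imwrite("pics/s2.png",cv2.resize(c["frame"][140:240,260:380,::-1],None,fx=5,fy=5,interpolation=2))
```

```text
[0.6328718  0.10273006 0.10664569] [-1.79995642e+02 -1.62279258e-02 -1.32918108e+01] [-0.18356925 -0.05241263 -0.71156305] [-0.01633812  0.01771508  0.05155069]
30 [202.39392868 255.915782  ]
45 [162.1615191  251.25207185]
60 [126.96534432 242.10071336]
```

View pics/s2.png

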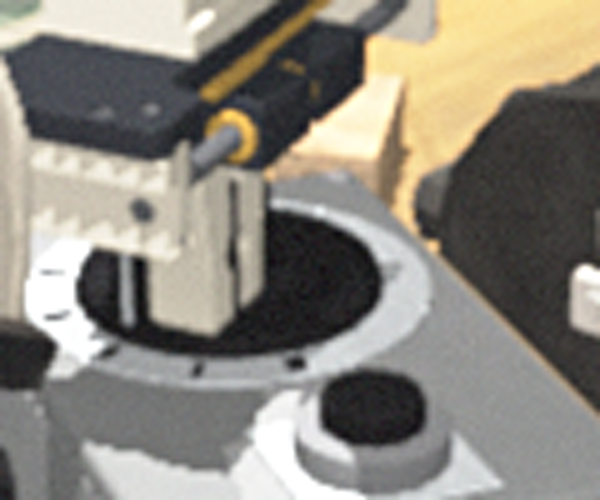

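Call:
drive_tool:
  commands:
    - {"hand": 1,"tx": 0.005,"ty": 0,"tz": 0,"turn": -0.045}
    - {"hand": 1,"tx": 0.0095,"ty": 0,"tz": 0,"turn": -0.089}
    - {"hand": 1,"tx": 0.016,"ty": 0,"tz": 0,"turn": -0.133}
    - {"hand": 1,"tx": 0.0215,"ty": -0.001,"tz": 0,"turn": -0.178}
    - {"hand": 1,"tx": 0.027,"ty": -0.002,"tz": 0,"turn": -0.222}
    - {"hand": 1,"tx": 0.033,"ty": -0.004,"tz": 0,"turn": -0.267}
    - {"hand": 1,"tx": 0.0365,"ty": -0.006,"tz": 0,"turn": -0.3}
    - {"hand": 1,"tx": 0.04,"ty": -0.007,"tz": 0,"turn": -0.333}
    - {"hand": 1,"tx": 0.04,"ty": -0.007,"tz": 0,"turn": -0.333}

```text
time_s: 5.9
tcp_pos: [0.6565, 0.0984, 0.1066]
eef_rot: [-180.0, -0.0, -43.2]
contact_force: [0.3, 0.9, 0.7]
gripper_width: 0.0008
gripper_force: 0.0
```

Run:
```python
from h import *
s=r.get_state();print(s["tcp_pos"],s["eef_rot"],s["contact_force"],s["moment"])
c=r.capture("side")
for th in(60,75,90):
    p=np.radians(124.9-th);print(th,(w2px(c,[.637+.05*np.cos(p),.055+.05*np.sin(p),.126])-[260,140])*5)
cv2.imwrite("pics/s3.png",cv2.resize(c["frame"][140:240,240:360,::-1],None,fx=5,fy=5,interpolation=2))
```

```text
[0.65651336 0.09843692 0.10656101] [-1.79998738e+02 -5.20288112e-03 -4.32091908e+01] [0.30445996 0.94997012 0.66079747] [0.01951353 0.00175834 0.0386713 ]
60 [126.96534432 242.10071336]
75 [ 99.36275085 229.23832711]
90 [ 81.18458004 213.70833757]
```

Call:
drive_tool:
  commands:
    - {"hand": 1,"tx": 0.007,"ty": -0.003,"tz": 0,"turn": -0.067}
    - {"hand": 1,"tx": 0.014,"ty": -0.008,"tz": 0,"turn": -0.133}
    - {"hand": 1,"tx": 0.0185,"ty": -0.0115,"tz": 0,"turn": -0.178}
    - {"hand": 1,"tx": 0.023,"ty": -0.015,"tz": 0,"turn": -0.222}
    - {"hand": 1,"tx": 0.027,"ty": -0.019,"tz": 0,"turn": -0.267}
    - {"hand": 1,"tx": 0.0295,"ty": -0.022,"tz": 0,"turn": -0.3}
    - {"hand": 1,"tx": 0.032,"ty": -0.025,"tz": 0,"turn": -0.333}
    - {"hand": 1,"tx": 0.032,"ty": -0.025,"tz": 0,"turn": -0.333}
    - {"hand": 1,"tx": 0.032,"ty": -0.025,"tz": 0,"turn": -0.333}

```text
time_s: 6.85
tcp_pos: [0.6754, 0.0835, 0.1066]
eef_rot: [-180.0, 0.0, -73.0]
contact_force: [-0.4, 0.2, 0.1]
gripper_width: 0.0005
gripper_force: 0.0
```

Run:
```python
from h import *
s=r.get_state();print(s["tcp_pos"],s["eef_rot"],s["contact_force"],s["moment"])
```

```text
[0.67543692 0.08350807 0.10659945] [-1.79996084e+02  1.25326038e-03 -7.30451155e+01] [-0.42252939  0.20568246  0.13555382] [ 0.02787793 -0.00871942  0.01190958]
```

Call:
drive_tool:
  commands:
    - {"hand": 1,"tx": 0.003,"ty": 0.015,"tz": 0,"turn": 0}
    - {"hand": 1,"tx": 0.003,"ty": 0.015,"tz": 0.07,"turn": 0}
    - {"hand": 1,"tx": 0.003,"ty": 0.015,"tz": 0.14,"turn": 0}
    - {"hand": 1,"tx": -0.178,"ty": 0.117,"tz": 0.157,"turn": 0}
    - {"hand": 1,"tx": -0.178,"ty": 0.117,"tz": 0.157,"turn": 0}
    - {"hand": 1,"tx": -0.178,"ty": 0.117,"tz": 0.157,"turn": 0}
    - {"hand": 1,"tx": -0.178,"ty": 0.117,"tz": 0.157,"turn": 0}
    - {"hand": 1,"tx": -0.178,"ty": 0.117,"tz": 0.157,"turn": 0}

```text
time_s: 7.65
tcp_pos: [0.5686, 0.1548, 0.2015]
eef_rot: [-179.9, 0.0, -73.0]
contact_force: [0.1, 0.0, -0.4]
gripper_width: 0.0002
gripper_force: 0.0
```

Run:
```python
from h import *
s=r.get_state();print(s["tcp_pos"],s["eef_rot"],s["contact_force"])
c=r.capture("side")
for th in(90,120,150):
    p=np.radians(124.9-th);print(th,(w2px(c,[.637+.05*np.cos(p),.055+.05*np.sin(p),.126])-[240,100])*4)
cv2.imwrite("pics/s4.png",cv2.resize(c["frame"][100:250,240:400,::-1],None,fx=4,fy=4,interpolation=2))
```

```text
[0.56860013 0.15475792 0.20153998] [-1.79919840e+02  1.63188593e-02 -7.30371300e+01] [ 0.05730115  0.01687913 -0.3818734 ]
90 [144.94766403 330.96667006]
120 [141.03044457 303.55508338]
150 [168.79021557 278.93558898]
```

View pics/s4.png

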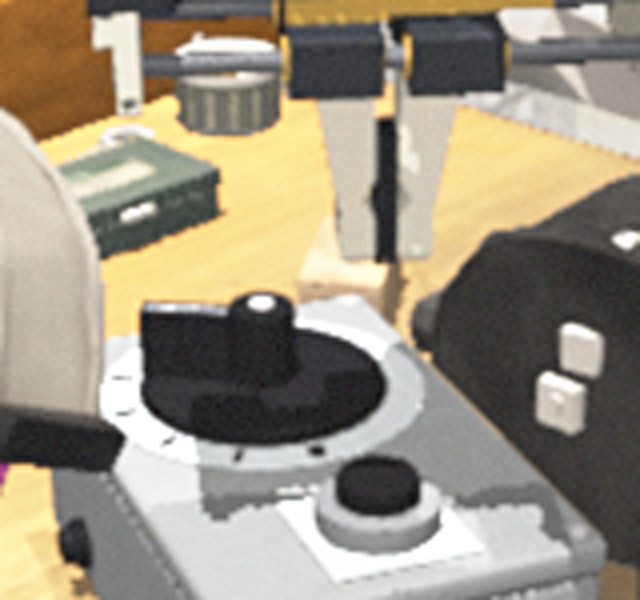

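Call:
drive_tool:
  commands:
    - {"hand": 1,"tx": 0,"ty": 0,"tz": -0.07,"turn": 0}
    - {"hand": 1,"tx": 0,"ty": 0,"tz": -0.125,"turn": 0}
    - {"hand": 1,"tx": 0,"ty": 0,"tz": -0.138,"turn": 0}
    - {"hand": 1,"tx": 0,"ty": 0,"tz": -0.145,"turn": 0}
    - {"hand": 1,"tx": 0,"ty": 0,"tz": -0.15,"turn": 0}
    - {"hand": 1,"tx": 0,"ty": 0,"tz": -0.153,"turn": 0}
    - {"hand": 1,"tx": 0,"ty": 0,"tz": -0.156,"turn": 0}
    - {"hand": 1,"tx": 0,"ty": 0,"tz": -0.156,"turn": 0}

```text
time_s: 8.5
tcp_pos: [0.5697, 0.1537, 0.1084]
eef_rot: [-179.9, -0.0, -73.2]
contact_force: [1.8, -4.1, 4.6]
gripper_width: 0.0005
gripper_force: 2.4
```

Call:
drive_tool:
  commands:
    - {"hand": 1,"tx": 0,"ty": 0,"tz": -0.002,"turn": 0}
    - {"hand": 1,"tx": 0,"ty": 0,"tz": -0.004,"turn": 0}
    - {"hand": 1,"tx": 0,"ty": 0,"tz": -0.005,"turn": 0}
    - {"hand": 1,"tx": 0,"ty": 0,"tz": -0.005,"turn": 0}

```text
time_s: 8.9
tcp_pos: [0.5698, 0.1537, 0.1079]
eef_rot: [-179.8, -0.0, -73.1]
contact_force: [-7.1, -4.8, 25.1]
gripper_width: 0.001
gripper_force: 12.5
```

Commanded another 3 mm, it moved only 0.5 mm and the force rose to 25 N, so the button is on its stop. Releasing it.

Call:
drive_tool:
  commands:
    - {"hand": 1,"tx": 0,"ty": 0,"tz": 0.01,"turn": 0}
    - {"hand": 1,"tx": 0,"ty": 0,"tz": 0.04,"turn": 0}
    - {"hand": 1,"tx": 0,"ty": 0,"tz": 0.12,"turn": 0}
    - {"hand": 1,"tx": 0,"ty": 0,"tz": 0.2,"turn": 0}
    - {"hand": 1,"tx": 0,"ty": 0,"tz": 0.2,"turn": 0}
    - {"hand": 1,"tx": 0,"ty": 0,"tz": 0.2,"turn": 0}

```text
time_s: 9.5
tcp_pos: [0.5693, 0.1547, 0.226]
eef_rot: [-179.8, 0.1, -73.2]
contact_force: [0.0, -0.7, -0.9]
gripper_width: 0.0006
gripper_force: 0.0
```

Run:
```python
from h import *
c=r.capture("side");cv2.imwrite("pics/s5.png",cv2.resize(c["frame"][130:330,220:440,::-1],None,fx=3,fy=3,interpolation=2))
```

```text
(no output)
```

View pics/s5.png

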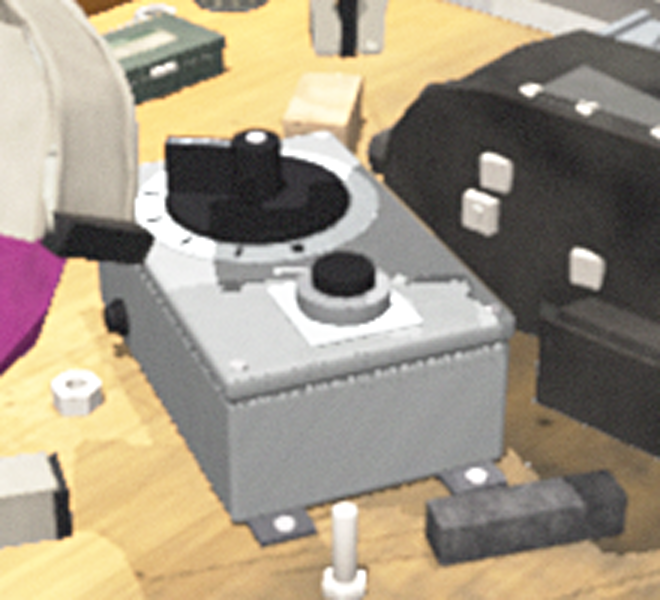

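The bar tip at (167,138) is still at the third click. The button at (345,272) is up again, and the nut, bolt and stone lie where they were.

```bash
python3 -c "
from plant import r
print(r.close_job())"
```

```text
the job is handed in; nothing more can be done
None
```

The selector was pushed clockwise three clicks and rests at 120° (2.094 rad), the set button was pressed to its stop and came up again, the loose tools did not move, and the job is handed in.

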